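# Index a bun under the filling nozzle

### The job

The bun standing on the turning table of the bun filler is to be filled next, but somebody left the salt jar on the table and it is too tall to pass under the nozzle: first take the jar off and stand it upright inside the black tray. Then turn the table (its upright pegs are there to push on) until the bun is under the nozzle and the table has clicked home in its notch. Do not touch the bun or the nozzle, keep the steel drip cup standing in its nest, and leave the two green timers where they are.

Things in the scene. Friction and masses are not known exactly. Their poses are not given: they have to be found in the camera images.
- filler: bun filler, fixed: steel foot, white column and hopper at its back. Origin on the counter, on the turning table's axis; its x axis points from there to the nozzle and column. Top 340 mm; column and pump head stand 160 to 250 mm behind the axis, 50 mm either side. A spring plunger with a black roller sits by the rim on its +y side, 165 to 235 mm from the axis, 50 mm high.
- turntable (a joint): angle of the turning table, rad, 0 at the start, positive counter-clockwise from above; turns without end both ways. The roller drops into a notch of the rim every 90 degrees (0, +-pi/2, pi ..); a notch draws the table home from about 5 degrees either side. To leave one takes about 5 N at a peg; in between the table turns easily and stays where it is left.
- hub (a point): centre of the turning table's top face, 42 mm above the counter; turns with it. At joint 0 its axes are the filler's. White disc, diameter 316 mm. Four nests, each a steel wire ring (inner diameter 113 mm, 8 mm high, floor = table top), lie 92 mm from the axis along this point's +x, +y, -x, -y. The +x nest is under the nozzle at the start and empty.
- peg0 (a point): centre of the top of upright index peg 0 of the turning table: 15 mm diameter, 76 mm tall over the table (black cap), 140 mm from the axis, at 45 degrees from the table's own +x axis, between two nests
- peg1 (a point): centre of the top of upright index peg 1 of the turning table: 15 mm diameter, 76 mm tall over the table (black cap), 140 mm from the axis, at 135 degrees from the table's own +x axis, between two nests
- peg2 (a point): centre of the top of upright index peg 2 of the turning table: 15 mm diameter, 76 mm tall over the table (black cap), 140 mm from the axis, at 225 degrees from the table's own +x axis, between two nests
- peg3 (a point): centre of the top of upright index peg 3 of the turning table: 15 mm diameter, 76 mm tall over the table (black cap), 140 mm from the axis, at 315 degrees from the table's own +x axis, between two nests
- nozzle_tip (a point): lower end of the steel filling nozzle, 122 mm above the counter, 92 mm from the table's axis along the filler's +x; the pipe behind it runs back to the pump head at 215 mm height
- bun: round golden bun with a criss-cross crust, 97 x 105 x 54 mm, loose in one of the nests of the turning table. Origin at the centre of its underside. (Three more buns lie on the steel sheet tray and have no part in this.)
- salt_jar: spice jar with black cap, 40 mm diameter, 105 mm tall, about 0.1 kg, standing loose in another nest. Origin at the centre of its underside, z up along the jar.
- drip_cup: small open steel cup, 68 mm diameter at the rim, 40 mm tall, standing loose in a third nest. Origin at the centre of its underside.
- black_tray: shallow empty black tray, fixed, 258 x 183 mm (its x and y), rim 18 mm high. Origin at the centre of its underside; its flat floor is 2 mm above the counter and reaches 105 mm either way in x and 72 mm in y.
- timer_1: lime green kitchen timer left of the filler, 50 x 72 x 68 mm, origin at the centre of its underside
- timer_2: lime green kitchen timer on the right of the counter, same size
- nozzle: the steel filling nozzle with its pipe, fixed to the filler (same origin as the filler); its tip is point nozzle_tip
Things that resemble listed ones, but are neither listed nor needed, are in the scene too. Of the things like the salt_jar, leave any that is pink; of the rest the smaller one is meant.

How it is judged:
By the outcome, as a careful person would: the job done as asked, in the order asked, and still so for the second after the job is handed in, with the robot touching nothing.
It also fails if it takes over 72 s, if anything falls off the work surface, if the arm or the gripper's body presses on something with over 40 N, if the wrist force passes 120 N, or if a joint passes its speed limit or range.

### The arm

A 6-joint arm with a two-finger parallel gripper is mounted at the origin on a cart in front of the work surface, level with it; the furniture and walls round the work are solid. World frame = base frame: x ahead of the robot, y to its left, z up, the work surface at z = 0. Lengths are in m, angles in rad, forces in N, time in s.
With the tool pointing down it reaches from about 0.35 to 0.8 m from the base axis. Payload 7.3 kg.
Tool frame: the origin (TCP) lies at the very end of the fingers, on their centre line; the grasp point (between the pads) lies env.hold_point_z behind it (env.hold_point_z is the distance from the TCP to the grasp point, in m); z points along the fingers, y is the line along which they close (so a half turn about z gives the same grasp; the last joint's range is limited). The gripper opens to 85 mm and grips with 20 to 120 N. Pads are 22 mm wide; open, the fingers measure 114 mm over their backs; the gripper's body (76 mm by 85 mm) begins 54 mm behind the grasp point. The pads swing forward as they close: fully open they stand 13 mm farther back than shut.
Start: joints at [1.198, 0.342, 1.524, -0, 1.275, -0.146], TCP at [0.118, 0.512, 0.231] pointing down, gripper open.
Joint ranges: [-2.53, 2.53], [-0.77, 2.02], [0.04, 2.7], [-1, 4.14], [0.28, 2.66], [-3.11, 3.11]. Speed limits (rad/s): [2.57, 2.57, 3.14, 3.14, 3.14, 3.14].

### API

Orientations are given as a rotation vector (axis times angle).
In Python, from bench import env gives the robot as it stands.
- The arm moves only by the tool move_arm, never from a script. Its argument "increments" is text: rows parted by semicolons, each of 6 numbers parted by spaces: the shift along the tool's x, y, z in units of 0.02 m (1.0 is 0.02 m), then the turn, a rotation vector about the tool's x, y, z in units of 5 degrees (1.0 is 5 degrees). In form: tx ty tz ax ay az; .... A call has 1 to 20 rows; each row shifts and turns the commanded pose from where the row before left it, along the tool's axes as they then stand; what a row does not reach is not made up. A row lasts 1/12 s, in which the tool goes at most 41.7 mm and 7.16 degrees, less where a joint would pass 70% of its speed; a pose out of reach is approached as far as the arm can. A call with a number of a shift or a turn outside -1 to 1 is refused whole. A call with a gripper value outside its range is refused whole. "grip" is the finger opening in mm, from 0 to 85.4, set as the call begins (left out, the last holds). The fingers move at their own pace and stop on an object; "grip_force" is the grip in N (left out, the last holds). Time passes only in rows, so rows that do not move let the fingers close. It gives the time, the measured TCP pose, the force, the opening and the grip force at its end, in the units of the state.
- env.get_obs(): the state, without advancing time (a new reading comes with each control period).
- env.get_image(name): name is "scene" or "side" or "wrist"; returns the picture (384x512x3 uint8, red, green, blue); there is no depth.
- env.camera_info(name): a dict with "vfov" (degrees; the focal length in pixels is half the picture's height over the tangent of half this angle, whatever the lens; pixels are square), "cx", "cy" (the principal point, pixels), "extrinsics" (4x4, takes a point from camera to world coordinates); the wrist camera has in their place "hand_eye" (4x4, takes a point from camera to tool coordinates, whose origin is the TCP and whose axes are the flange's). Camera axes: x right, y down, z forward; pixel columns grow to the right and rows downward; lengths in m; the calibration is good to about 2 mm. The wrist camera is an equidistant fisheye: a pixel r from the principal point sees the ray r / f radians off the axis. A picture is of the moment at which its call begins: read the wrist's pose just before it. camera_info takes no time and is no camera call.
- env.job_done(): hands the job in; it is judged then, once.
The state is a dict: "time": time; "joints": joint angles; "joint_vel": joint speeds; "joint_efforts": joint torques, N m; "eef_pos": TCP position; "orientation": TCP orientation; "wrist_force": force on the tool from outside, world axes, zero at the start; "moment": the same for the moment, N m; "width": finger opening in m; "grasp_force": force on a finger pad.
Only numpy, scipy, OpenCV 4.12 (cv2) and the standard library are available. Lean on these libraries where they do the work, as an engineer would, in place of code of your own. Each camera call takes 0.05 s, during which the arm holds its last target. There are 200 camera calls.

## Working session

There is one attempt and no reset: what is moved stays moved. The work goes in short steps, Python scripts to look and compute and a tool call to move; the robot and the scene stay as the last step left them, time stands still between calls to the robot, and variables do not carry over. Pictures are saved under pics/ and viewed, at most 10 in all, crops included, and the job is handed in when it is done.

Besides the shell and the picture viewer there is one more tool, called after ">>>" as a command line: name --argument value ..., lists and objects as JSON in quotes. move_arm: Moves the arm, as the interface text tells. Shifts and turns lie within -1 to 1; 1 stands for 0.02 m of shift or 5 degrees of turn. Its arguments: {"type":"object","properties":{"increments":{"type":"string"},"grip":{"type":"number"},"grip_force":{"type":"number"}},"required":["increments"]}

```bash
mkdir -p pics; ls; python3 - <<'E'
from bench import env
import cv2,numpy as np
np.set_printoptions(precision=4,suppress=True)
for n in ["scene","side"]:
    im=env.get_image(n); cv2.imwrite(f"pics/{n}0.png",im[:,:,::-1]); print(n,env.camera_info(n))
print(env.camera_info("wrist"))
o=env.get_obs(); print(o, env.hold_point_z)
E
```

```text
pics
scene {'vfov': 43.19875083722408, 'cx': 255.32398174420877, 'cy': 193.0820271615425, 'extrinsics': array([[ 0.5643, -0.5667,  0.6003, -0.3773],
       [-0.8256, -0.3865,  0.4112, -0.7363],
       [-0.001 , -0.7276, -0.686 ,  1.2406],
       [ 0.    ,  0.    ,  0.    ,  1.    ]])}
side {'vfov': 56.323218844991004, 'cx': 253.93861051515174, 'cy': 191.3695472705414, 'extrinsics': array([[-0.977 ,  0.1632, -0.1374,  0.7806],
       [ 0.2126,  0.6907, -0.6912,  0.8097],
       [-0.0179, -0.7045, -0.7095,  1.0214],
       [ 0.    ,  0.    ,  0.    ,  1.    ]])}
{'vfov': 65.70646984690485, 'cx': 262.8618682266287, 'cy': 192.40892527348146, 'hand_eye': array([[-0.001 , -0.944 , -0.33  ,  0.0853],
       [ 1.    , -0.0008, -0.0007, -0.0001],
       [ 0.0004, -0.33  ,  0.944 , -0.1439],
       [ 0.    ,  0.    ,  0.    ,  1.    ]])}
{'time': 0.1, 'joints': array([ 1.198 ,  0.3427,  1.5249,  0.    ,  1.2754, -0.146 ]), 'joint_vel': array([-0.0003, -0.0006, -0.0019,  0.0007,  0.0004,  0.0009]), 'joint_efforts': array([  0.0018, -43.4444, -24.6494,  -0.0003,   0.0047,   0.    ]), 'eef_pos': array([0.1179, 0.5112, 0.2307]), 'orientation': array([-0.3555, -3.1211,  0.0021]), 'wrist_force': array([-0.9532, -0.2477,  0.5709]), 'moment': array([0.002 , 0.0053, 0.0173]), 'grasp_force': 0.0, 'width': 0.08557776907195193} 0.0187
```

View pics/scene0.png

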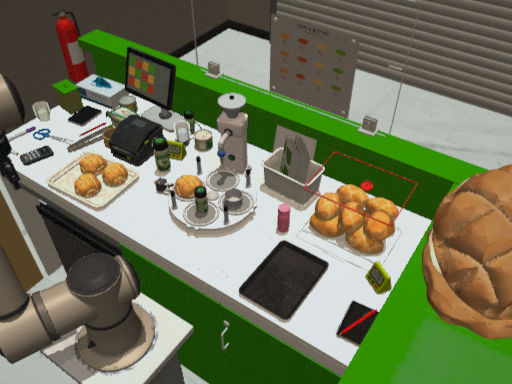

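View pics/side0.png

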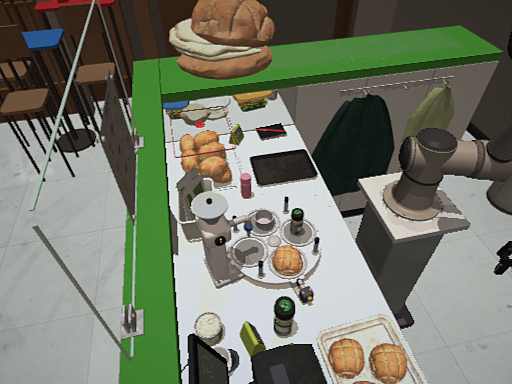

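The scene shows the filler at about (225,180), the black tray at (284,280) and timers at (176,150) and (377,277). The jar candidates in the scene picture are:
- a green jar with a black cap on the turntable (201,200)
- a larger green jar on the counter (162,153)
- a pink one (284,217)

The small one on the table fits the description. I'll confirm it in an enlarged crop.

```bash
python3 - <<'E'
import cv2,numpy as np
a=cv2.imread("pics/scene0.png")[125:245,140:270]; b=cv2.imread("pics/side0.png")[185:320,190:335]
a=cv2.resize(a,(390*1,360),interpolation=cv2.INTER_CUBIC); b=cv2.resize(b,(387,360),interpolation=cv2.INTER_CUBIC)
cv2.imwrite("pics/crop1.png",np.hstack([a,b]))
E
cat > h.py <<'E'
import numpy as np
from bench import env
np.set_printoptions(precision=4,suppress=True)
def ray(n,u,v):
    c=env.camera_info(n); f=192/np.tan(np.radians(c['vfov'])/2); E=c['extrinsics']
    return E[:3,3],E[:3,:3]@np.array([(u-c['cx'])/f,(v-c['cy'])/f,1])
def at(n,u,v,z):
    o,d=ray(n,u,v); return o+d*(z-o[2])/d[2]
def proj(n,P):
    c=env.camera_info(n); f=192/np.tan(np.radians(c['vfov'])/2); E=c['extrinsics']
    q=(np.atleast_2d(P)-E[:3,3])@E[:3,:3]; return q[:,:2]/q[:,2:]*f+[c['cx'],c['cy']]
E
```

```text
(no output)
```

View pics/crop1.png

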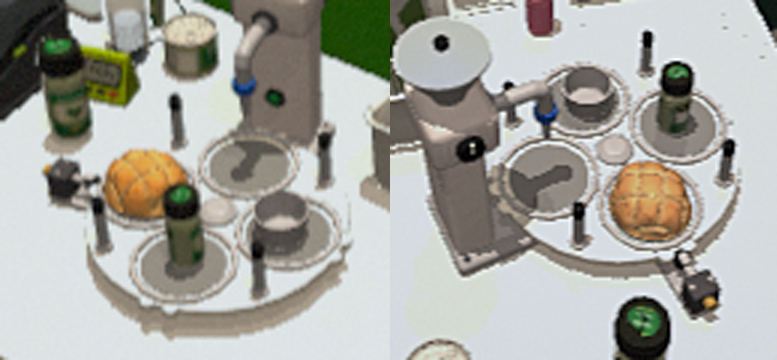

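The empty nest is under the nozzle (+x). The bun is in the +y nest by the plunger, the small jar in the -x nest and the cup in the -y nest. So the table has to turn -90°. Next I fit the hub from the peg tops.

```bash
python3 - <<'E'
from h import *
from scipy.optimize import least_squares
sc=np.array([(175,97),(97,200),(258,245),(324,134)])/3+[140,125]
sd=(np.array([(647,34),(729,144),(578,208),(511,86)])-[390,0])/2.667+[190,185]
S=np.array([at("scene",*p,.118) for p in sc]);D=np.array([at("side",*p,.118) for p in sd])
print(S,D)
P=lambda x:np.array([[x[0]+.14*np.cos(x[2]+np.radians(45+90*k)),x[1]+.14*np.sin(x[2]+np.radians(45+90*k))] for k in range(4)])
# scene: order peg0?, match by nearest
def cost(x,sets):
    r=[]
    for Q in sets:
        for q in Q:
            d=P(x)-q[:2]; r+=list(d[np.argmin((d**2).sum(1))])
    return np.array(r)
for sets in ([S],[D],[S,D]):
    c=np.mean([q.mean(0) for q in sets],0)
    best=min((least_squares(cost,[c[0],c[1],a],args=(sets,)) for a in np.linspace(-.7,.7,5)),key=lambda s:s.cost)
    print(best.x,np.degrees(best.x[2]),np.abs(best.fun).max())
# jar cap top z .147, nozzle blue ring, cup, bun
jt_s=np.array([180,192])/3+[140,125]; jt_d=(np.array([677,72])-[390,0])/2.667+[190,185]
print("jar",at("scene",*jt_s,.147),at("side",*jt_d,.147))
print("cup rim",at("scene",140+280/3,125+210/3,.082),at("side",190+(588-390)/2.667,185+82/2.667,.082))
print("bun top",at("side",190+(650-390)/2.667,185+190/2.667,.08))
print("tray",[at("scene",*p,.018) for p in [(284,242),(327,266),(288,317),(241,285)]])
print("tray side",[at("side",*p,.018) for p in [(251,158),(306,150),(317,180),(259,186)]])
print("timers",at("scene",176,150,.04),at("scene",377,277,.04),"pink",at("scene",284,217,.05))
E
```

```text
[[ 0.6451  0.2166  0.118 ]
 [ 0.4526  0.1726  0.118 ]
 [ 0.4974 -0.0207  0.118 ]
 [ 0.6907  0.0266  0.118 ]] [[ 0.5024 -0.0139  0.118 ]
 [ 0.4581  0.1799  0.118 ]
 [ 0.6503  0.2261  0.118 ]
 [ 0.6913  0.0336  0.118 ]]
[ 0.5715  0.0988 -1.3389] -76.71118338095708 0.0013811451937589952
[0.5755 0.1064 0.2293] 13.137368591099838 0.0031142936005913446
[0.5735 0.1026 0.2306] 13.213202711550421 0.004996440975152561
jar [0.4927 0.0819 0.147 ] [0.4935 0.0825 0.147 ]
cup rim [0.5857 0.0157 0.082 ] [0.5893 0.0187 0.082 ]
bun top [0.5569 0.1963 0.08  ]
tray [array([ 0.5509, -0.2157,  0.018 ]), array([ 0.5426, -0.3813,  0.018 ]), array([ 0.3147, -0.3763,  0.018 ]), array([ 0.3295, -0.1987,  0.018 ])]
tray side [array([ 0.5553, -0.3704,  0.018 ]), array([ 0.3065, -0.3674,  0.018 ]), array([ 0.3237, -0.1725,  0.018 ]), array([ 0.5601, -0.1928,  0.018 ])]
timers [0.702  0.3857 0.04  ] [ 0.5746 -0.5336  0.04  ] pink [ 0.6217 -0.1702  0.05  ]
```

>>> move_arm --increments "-0.5 -0.36 0 0 0 0;-1 -0.72 0 0 0 0;-1 -0.72 0 0 0 0;-1 -0.72 0 0 0 0;-1 -0.72 0 0 0 0;-1 -0.72 0 0 0 0;-1 -0.72 0 0 0 0;-1 -0.72 0 0 0 0;-1 -0.72 0 0 0 0;-1 -0.72 0 0 0 0;-1 -0.72 0 0 0 0;-1 -0.72 0 0 0 0;-1 -0.72 0 0 0 0;-1 -0.72 0 0 0 0;-1 -0.72 0 0 0 0;-1 -0.72 0 0 0 0;-1 -0.72 0 0 0 0;-1 -0.72 0 0 0 0;-0.5 -0.36 0 0 0 0;0 0 0 0 0 0" --grip 70

```text
time: 1.77
eef_pos: [0.4117, 0.1757, 0.231]
orientation: [0.36, 3.121, -0.001]
wrist_force: [-0.1, 0.3, 0.5]
width: 0.0699
grasp_force: 0.0
```

>>> move_arm --increments "0 0 0 0 0 -0.8;0 0 0 0 0 -0.8;0 0 0 0 0 -0.8;0 0 0 0 0 -0.8;0 0 0 0 0 -0.8;0 0 0 0 0 -0.8;0 0 0 0 0 -0.4;0 0 0 0 0 0;0 0 0 0 0 0"

```text
time: 2.52
eef_pos: [0.4099, 0.1782, 0.2312]
orientation: [0.354, -3.121, -0.0]
wrist_force: [-0.4, -0.3, -0.1]
width: 0.0695
grasp_force: 0.0
```

```bash
cat >> h.py <<'E'
import cv2
from scipy.spatial.transform import Rotation as Ro
def to(x,y,z):
    o=env.get_obs(); R=Ro.from_rotvec(o['orientation']).as_matrix()
    print("pos",o['eef_pos'],"toolx",R[:,0],"tooly",R[:,1],"t",o['time'],"w",o['width'],"units",R.T@(np.array([x,y,z])-o['eef_pos'])/.02)
def wproj(P,o,n="wrist"):
    c=env.camera_info(n); f=192/np.tan(np.radians(c['vfov'])/2); H=c['hand_eye']; R=Ro.from_rotvec(o['orientation']).as_matrix()
    q=((np.atleast_2d(P)-o['eef_pos'])@R-H[:3,3])@H[:3,:3]
    r=np.hypot(q[:,0],q[:,1]); th=np.arctan2(r,q[:,2]); return q[:,:2]/r[:,None]*(f*th)[:,None]+[c['cx'],c['cy']]
def wat(u,v,z,o):
    c=env.camera_info("wrist"); f=192/np.tan(np.radians(c['vfov'])/2); H=c['hand_eye']; R=Ro.from_rotvec(o['orientation']).as_matrix()
    p=np.array([u-c['cx'],v-c['cy']]); r=np.hypot(*p); d=R@H[:3,:3]@np.r_[p/r*np.sin(r/f),np.cos(r/f)]
    s=o['eef_pos']+R@H[:3,3]; return s+d*(z-s[2])/d[2]
E
python3 - <<'E'
from h import *
o=env.get_obs(); im=env.get_image("wrist")[:,:,::-1].copy(); cv2.imwrite("pics/w1.png",im)
to(.493,.082,.231); print(o['wrist_force'])
h=np.array([.5735,.1026]);y=np.radians(13.2)
for k in range(4): a=y+np.radians(45+90*k); print("peg",k,wproj([*(h+.14*np.array([np.cos(a),np.sin(a)])),.118],o))
print("jar top",wproj([.493,.082,.147],o))
E
```

```text
pos [0.41   0.1782 0.2312] toolx [-0.9746 -0.2241  0.0003] tooly [-0.2241  0.9746  0.0002] t 2.5667 w 0.07026573579080181 units [-2.965  -5.6154  0.0105]
[-0.3597 -0.3435 -0.1006]
peg 0 [[254.9421 361.1477]]
peg 1 [[250.9101 230.1757]]
peg 2 [[ 75.3834 225.8467]]
peg 3 [[117.5877 348.7182]]
jar top [[144.9398 257.0718]]
```

View pics/w1.png

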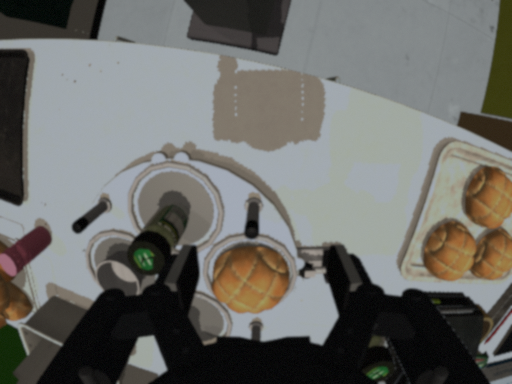

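The wrist picture shows the jar cap at (145,259), where I predicted (145,257). Peg 2 is at (77,225) and was predicted at (75,226). The fit holds, so I'm going in.

>>> move_arm --increments "-0.5 -0.9 0 0 0 0;-0.5 -0.95 0 0 0 0;-0.5 -0.95 0 0 0 0;-0.5 -0.95 0 0 0 0;-0.5 -0.95 0 0 0 0;-0.47 -0.9 0 0 0 0;0 0 0.5 0 0 0;0 0 0.8 0 0 0;0 0 0 0 0 0;0 0 0 0 0 0" --grip 70

```text
time: 3.4
eef_pos: [0.493, 0.0823, 0.2049]
orientation: [0.355, -3.119, -0.001]
wrist_force: [0.4, -0.4, -0.8]
width: 0.0703
grasp_force: 0.0
```

```bash
python3 - <<'E'
from h import *
o=env.get_obs(); im=env.get_image("wrist")[:,:,::-1].copy(); cv2.imwrite("pics/w2.png",im)
to(.493,.082,.093); print(o['wrist_force'],wproj([.493,.082,.147],o))
E
```

```text
pos [0.4935 0.0825 0.2056] toolx [-0.9744 -0.2248  0.0002] tooly [-0.2248  0.9744  0.0002] t 3.45 w 0.0703125575700101 units [ 0.0292 -0.0181  5.6304]
[ 0.3629 -0.3853 -0.8453] [[262.5767 211.4348]]
```

View pics/w2.png

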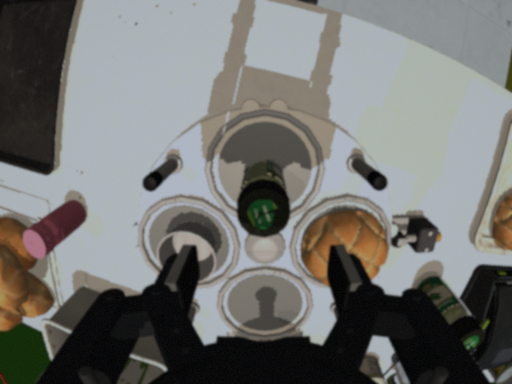

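The jar's green cap is centred at (263,213), where I predicted (263,211), and it sits midway between the fingers. I'll descend and grip.

>>> move_arm --increments "0 0 0.6 0 0 0;0 0 0.8 0 0 0;0 0 0.8 0 0 0;0 0 0.8 0 0 0;0 0 0.8 0 0 0;0 0 0.8 0 0 0;0 0 0.6 0 0 0;0 0 0.4 0 0 0;0 0 0 0 0 0"

```text
time: 4.2
eef_pos: [0.4931, 0.0825, 0.0926]
orientation: [0.356, -3.12, -0.0]
wrist_force: [0.0, -0.4, 0.4]
width: 0.07
grasp_force: 0.0
```

>>> move_arm --increments "0 0 0 0 0 0;0 0 0 0 0 0;0 0 0 0 0 0;0 0 0 0 0 0;0 0 0 0 0 0;0 0 0 0 0 0;0 0 0 0 0 0;0 0 0 0 0 0" --grip 25 --grip_force 30

```text
time: 4.87
eef_pos: [0.4944, 0.0826, 0.0944]
orientation: [-0.355, 3.119, 0.0]
wrist_force: [-0.1, 1.4, 5.8]
width: 0.0398
grasp_force: 30.2
```

>>> move_arm --increments "0 0 -0.4 0 0 0;0 0 -0.8 0 0 0;0 0 -0.9 0 0 0;0 0 -0.9 0 0 0;0 0 -0.9 0 0 0;0 0 -0.8 0 0 0;0 0 -0.8 0 0 0;0.2 -0.5 0 0 0 0;0.3 -0.8 0 0 0 0;0.4 -0.9 0 0 0 0;0.4 -1 0 0 0 0;0.4 -1 0 0 0 0;0.4 -1 0 0 0 0;0.4 -1 0 0 0 0;0.4 -1 0 0 0 0;0.4 -1 0 0 0 0;0.4 -1 0 0 0 0;0.4 -1 0 0 0 0;0.4 -1 0 0 0 0;0.4 -1 0 0 0 0"

```text
time: 6.53
eef_pos: [0.4518, -0.1789, 0.2025]
orientation: [0.355, -3.12, -0.001]
wrist_force: [0.4, -0.0, -1.1]
width: 0.0397
grasp_force: 30.4
```

>>> move_arm --increments "0.4 -1 0 0 0 0;0.4 -1 0 0 0 0;0.4 -1 0 0 0 0;0.4 -1 0 0 0 0;0.3 -0.8 0 0 0 0;0.2 -0.5 0 0 0 0;0 0 0.4 0 0 0;0 0 0.6 0 0 0;0 0 0.6 0 0 0;0 0 0 0 0 0;0 0 0 0 0 0"

```text
time: 7.45
eef_pos: [0.4354, -0.2891, 0.1703]
orientation: [0.356, -3.12, -0.003]
wrist_force: [-0.1, 0.3, 0.6]
width: 0.0396
grasp_force: 30.5
```

```bash
python3 - <<'E'
from h import *
to(.44,-.28,.056); o=env.get_obs(); print(o['wrist_force'],o['grasp_force'])
cv2.imwrite("pics/w3.png",np.hstack([env.get_image("scene")[180:340,190:350],env.get_image("side")[110:270,200:360]])[:,:,::-1].repeat(2,0).repeat(2,1))
E
```

```text
pos [ 0.4354 -0.2891  0.1703] toolx [-0.9742 -0.2256  0.0014] tooly [-0.2256  0.9742  0.0023] t 7.45 w 0.03964946313362141 units [-0.3328  0.3803  5.7173]
[-0.0669  0.3246  0.6382] 30.47913283109665
```

View pics/w3.png

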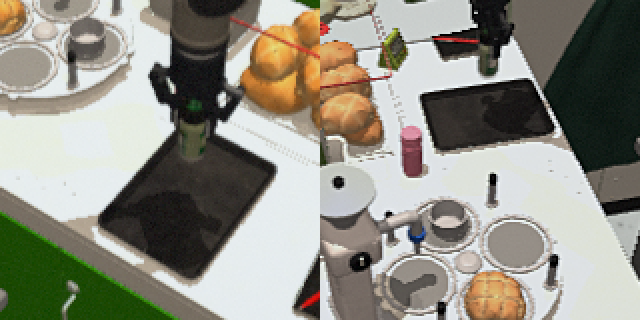

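The jar hangs upright between the fingers over the tray, and the cup and bun are undisturbed. I'll lower it, the last bit slowly.

>>> move_arm --increments "-0.3 0.35 0.5 0 0 0;0 0 0.8 0 0 0;0 0 0.8 0 0 0;0 0 0.8 0 0 0;0 0 0.8 0 0 0;0 0 0.7 0 0 0;0 0 0.5 0 0 0;0 0 0.4 0 0 0;0 0 0.2 0 0 0;0 0 0 0 0 0;0 0 0 0 0 0"

```text
time: 8.47
eef_pos: [0.4406, -0.2823, 0.0617]
orientation: [-0.356, 3.121, -0.001]
wrist_force: [-0.8, -0.7, -1.4]
width: 0.0396
grasp_force: 30.5
```

>>> move_arm --increments "0 0 0.05 0 0 0;0 0 0.05 0 0 0;0 0 0.05 0 0 0;0 0 0 0 0 0;0 0 0 0 0 0"

```text
time: 8.88
eef_pos: [0.4402, -0.282, 0.0583]
orientation: [-0.356, 3.121, 0.0]
wrist_force: [0.1, -0.4, -1.9]
width: 0.0396
grasp_force: 30.5
```

>>> move_arm --increments "0 0 0.05 0 0 0;0 0 0.05 0 0 0;0 0 0.05 0 0 0;0 0 0 0 0 0;0 0 0 0 0 0"

```text
time: 9.3
eef_pos: [0.4402, -0.282, 0.0551]
orientation: [0.356, -3.121, -0.0]
wrist_force: [0.2, 0.8, -1.2]
width: 0.0395
grasp_force: 30.5
```

>>> move_arm --increments "0 0 0.05 0 0 0;0 0 0.05 0 0 0;0 0 0 0 0 0;0 0 0 0 0 0"

```text
time: 9.63
eef_pos: [0.4404, -0.2821, 0.0548]
orientation: [-0.356, 3.121, -0.001]
wrist_force: [-3.9, 2.9, 14.3]
width: 0.0399
grasp_force: 31.7
```

>>> move_arm --increments "0 0 -0.05 0 0 0;0 0 -0.03 0 0 0;0 0 0 0 0 0"

```text
time: 9.88
eef_pos: [0.4403, -0.2821, 0.0549]
orientation: [-0.356, 3.121, -0.0]
wrist_force: [1.1, -0.3, -1.3]
width: 0.0395
grasp_force: 30.4
```

>>> move_arm --increments "0 0 0 0 0 0;0 0 0 0 0 0;0 0 0 0 0 0;0 0 0 0 0 0;0 0 0 0 0 0" --grip 70

```text
time: 10.3
eef_pos: [0.4403, -0.2821, 0.0548]
orientation: [-0.356, 3.121, 0.0]
wrist_force: [-0.2, 0.4, 0.1]
width: 0.0701
grasp_force: 0.0
```

>>> move_arm --increments "0 0 -0.3 0 0 0;0 0 -0.6 0 0 0;0 0 -0.8 0 0 0;0 0 -0.9 0 0 0;0 0 -0.9 0 0 0;0 0 -0.9 0 0 0;0 0 -0.9 0 0 0;0 0 -0.9 0 0 0;0 0 -0.8 0 0 0;0 0 0 0 0 0"

```text
time: 11.13
eef_pos: [0.4415, -0.2831, 0.1985]
orientation: [-0.355, 3.117, -0.008]
wrist_force: [0.1, -0.3, 0.2]
width: 0.0698
grasp_force: 0.0
```

```bash
python3 - <<'E'
from h import *
to(.44,-.28,.19)
b=env.get_image("side")
cv2.imwrite("pics/w4.png",np.hstack([env.get_image("wrist"),np.vstack([env.get_image("scene")[180:372,190:390],b[110:302,190:390]])])[:,:,::-1])
E
```

```text
pos [ 0.4415 -0.2831  0.1985] toolx [-0.9743 -0.2251 -0.0039] tooly [-0.2251  0.9743 -0.0053] t 11.1333 w 0.06975973428683899 units [0.0401 0.1714 0.4258]
```

View pics/w4.png

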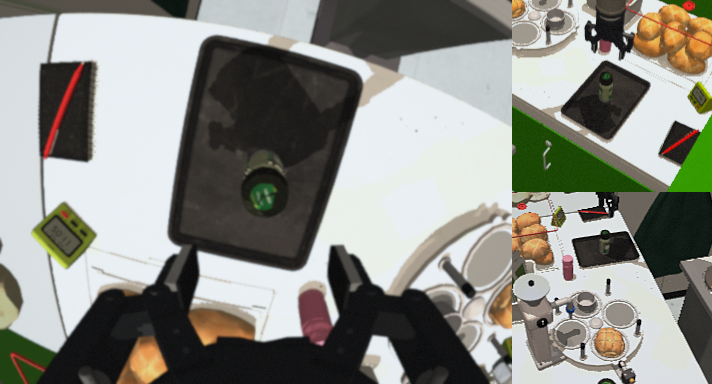

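The jar stands upright in the tray; its cap shows at (263,197) in the wrist view. The table is unchanged. Next I cage peg 2, which is on the robot's side with the empty nest ahead of it, and swing it -90°. I'll hover over it first to refine.

>>> move_arm --increments "-0.2 0.4 0 0 0 0;-0.4 0.8 0 0 0 0;-0.4 1 0 0 0 0;-0.5 1 0 0 0 0;-0.5 1 0 0 0 0;-0.5 1 0 0 0 0;-0.5 1 0 0 0 0;-0.5 1 0 0 0 0;-0.5 1 0 0 0 0;-0.5 1 0 0 0 0;-0.5 1 0 0 0 0;-0.4 0.8 0 0 0 0;-0.4 0.8 0 0 0 0;-0.1 0.5 0 0 0 0;0 0 0 0 0 0;0 0 0 0 0 0" --grip 50

```text
time: 12.62
eef_pos: [0.4993, -0.0155, 0.1943]
orientation: [0.358, -3.12, -0.0]
wrist_force: [-0.4, -0.4, -0.8]
width: 0.0501
grasp_force: 0.0
```

```bash
python3 - <<'E'
from h import *
o=env.get_obs(); im=env.get_image("wrist")[:,:,::-1].copy(); cv2.imwrite("pics/w5.png",cv2.resize(im[60:384,80:460],None,fx=1.8,fy=1.8,interpolation=cv2.INTER_CUBIC))
to(.4998,-.0164,.2); print(o['joints'])
h=np.array([.5735,.1026]);y=np.radians(13.2)
for k in range(4): a=y+np.radians(45+90*k); print("peg",k,(wproj([*(h+.14*np.array([np.cos(a),np.sin(a)])),.118],o)-[80,60])*1.8)
np.save("o5.npy",np.r_[o['eef_pos'],o['orientation']])
E
```

```text
pos [ 0.4994 -0.0161  0.1945] toolx [-0.9743 -0.2253  0.0009] tooly [-0.2253  0.9743  0.0001] t 12.6667 w 0.050413909064121784 units [-0.0133 -0.0203 -0.2758]
[-0.1844  0.3308  1.6496 -0.0003  1.1625 -1.9834]
peg 0 [[613.3242 518.0476]]
peg 1 [[701.759  252.8013]]
peg 2 [[327.2703 256.8925]]
peg 3 [[328.7942 546.1219]]
```

View pics/w5.png

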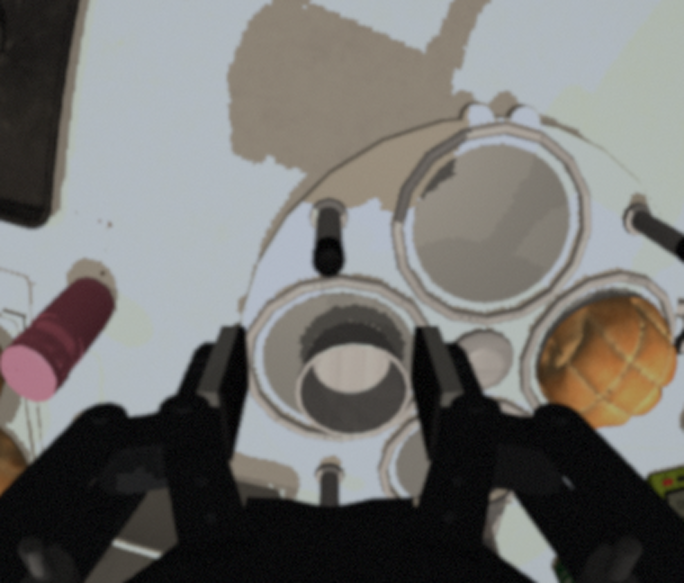

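Peg 2's cap is at (328,257) in the crop, exactly as predicted. I'll turn the tool tangential (-45° about tool z), descend and close to a loose cage.

>>> move_arm --increments "0 0 0 0 0 -0.5;0 0 0 0 0 -0.9;0 0 0 0 0 -1;0 0 0 0 0 -1;0 0 0 0 0 -1;0 0 0 0 0 -1;0 0 0 0 0 -1;0 0 0 0 0 -1;0 0 0 0 0 -1;0 0 0 0 0 -0.6;0 0 0 0 0 0;0 0 0.5 0 0 0;0 0 0.8 0 0 0;0 0 0.6 0 0 0;0 0 0 0 0 0;0 0 0 0 0 0"

```text
time: 14.0
eef_pos: [0.4995, -0.0163, 0.1567]
orientation: [1.52, -2.748, -0.001]
wrist_force: [0.7, 0.0, 0.5]
width: 0.0503
grasp_force: 0.0
```

```bash
python3 - <<'E'
from h import *
to(.4998,-.0164,.085); print(env.get_obs()['joints'])
E
```

```text
pos [ 0.4995 -0.0163  0.1567] toolx [-0.5316 -0.847   0.0005] tooly [-0.847   0.5316  0.0012] t 14.0 w 0.05026306206142095 units [-0.0061 -0.0177  3.5827]
[-0.1862  0.373   1.7022  0.      1.0677 -2.7672]
```

>>> move_arm --increments "0 0 0.5 0 0 0;0 0 0.7 0 0 0;0 0 0.7 0 0 0;0 0 0.7 0 0 0;0 0 0.6 0 0 0;0 0 0.4 0 0 0;0 0 0 0 0 0;0 0 0 0 0 0"

```text
time: 14.67
eef_pos: [0.5002, -0.016, 0.0854]
orientation: [-1.522, 2.748, -0.0]
wrist_force: [-0.0, 0.6, 0.1]
width: 0.0502
grasp_force: 0.0
```

>>> move_arm --increments "0 0 0 0 0 0;0 0 0 0 0 0;0 0 0 0 0 0;0 0 0 0 0 0;0 0 0 0 0 0" --grip 21 --grip_force 20

```text
time: 15.08
eef_pos: [0.5, -0.0158, 0.0852]
orientation: [-1.523, 2.747, -0.0]
wrist_force: [0.1, -0.5, -0.6]
width: 0.0209
grasp_force: 0.0
```

```bash
python3 - <<'E'
from h import *
to(.4998,-.0164,.085); o=env.get_obs();print(o['wrist_force'],o['grasp_force'])
E
```

```text
pos [ 0.5    -0.0158  0.0852] toolx [-0.5298 -0.8481 -0.0003] tooly [-0.8481  0.5298 -0.0005] t 15.0833 w 0.020862836898509495 units [ 0.0319 -0.0077  0.0101]
[ 0.1109 -0.4639 -0.5871] 0.0
```

>>> move_arm --increments "-0.002 0.1527 0 0 0 0.25;-0.002 0.1527 0 0 0 0.25;-0.002 0.1527 0 0 0 0.25;-0.002 0.1527 0 0 0 0.25;-0.002 0.1527 0 0 0 0.25;-0.002 0.1527 0 0 0 0.25"

```text
time: 15.58
eef_pos: [0.486, -0.0055, 0.0853]
orientation: [-1.336, 2.841, -0.003]
wrist_force: [2.1, -1.3, 1.1]
width: 0.0211
grasp_force: 1.1
```

>>> move_arm --increments "-0.002 0.1527 0 0 0 0.25;-0.002 0.1527 0 0 0 0.25;-0.007 0.3053 0 0 0 0.5;-0.007 0.3053 0 0 0 0.5;-0.007 0.3053 0 0 0 0.5;-0.007 0.3053 0 0 0 0.5;-0.007 0.3053 0 0 0 0.5;-0.007 0.3053 0 0 0 0.5;-0.007 0.3053 0 0 0 0.5;-0.007 0.3053 0 0 0 0.5;-0.007 0.3053 0 0 0 0.5;-0.007 0.3053 0 0 0 0.5;-0.007 0.3053 0 0 0 0.5;-0.007 0.3053 0 0 0 0.5"

```text
time: 16.75
eef_pos: [0.4404, 0.0602, 0.0849]
orientation: [0.487, -3.103, -0.0]
wrist_force: [0.7, -0.0, 0.7]
width: 0.0212
grasp_force: 0.2
```

```bash
python3 - <<'E'
from h import *
a=np.radians(238.2-40); p=np.array([.5735,.1026])+.14*np.array([np.cos(a),np.sin(a)])
to(*p,.085); o=env.get_obs();print(o['wrist_force'],o['grasp_force'],p)
d=o['eef_pos'][:2]-[.5735,.1026]; print(np.hypot(*d),np.degrees(np.arctan2(d[1],d[0]))%360)
E
```

```text
pos [0.4404 0.0602 0.0849] toolx [-0.952  -0.3062  0.0005] tooly [-0.3062  0.952   0.0003] t 16.75 w 0.021161233950118173 units [ 0.0141 -0.0646 -0.0039]
[ 0.7137 -0.0413  0.6517] 0.23349660448729992 [0.4405 0.0589]
0.13971552355457986 197.67091396574529
```

The tool is on the arc (radius 139.7 mm) and the forces are small. 50° remain.

>>> move_arm --increments "-0.007 0.3053 0 0 0 0.5;-0.007 0.3053 0 0 0 0.5;-0.007 0.3053 0 0 0 0.5;-0.007 0.3053 0 0 0 0.5;-0.007 0.3053 0 0 0 0.5;-0.007 0.3053 0 0 0 0.5;-0.007 0.3053 0 0 0 0.5;-0.007 0.3053 0 0 0 0.5;-0.007 0.3053 0 0 0 0.5;-0.007 0.3053 0 0 0 0.5;-0.007 0.3053 0 0 0 0.5;-0.007 0.3053 0 0 0 0.5;-0.007 0.3053 0 0 0 0.5;-0.007 0.3053 0 0 0 0.5;-0.007 0.3053 0 0 0 0.5;-0.007 0.3053 0 0 0 0.5"

```text
time: 18.08
eef_pos: [0.4436, 0.1558, 0.0848]
orientation: [-0.604, -3.082, 0.001]
wrist_force: [-0.2, -0.4, 0.5]
width: 0.021
grasp_force: 0.3
```

>>> move_arm --increments "-0.002 0.1527 0 0 0 0.25;-0.002 0.1527 0 0 0 0.25;-0.002 0.1527 0 0 0 0.25;-0.002 0.1527 0 0 0 0.25;-0.002 0.1527 0 0 0 0.25;-0.002 0.1527 0 0 0 0.25;-0.002 0.1527 0 0 0 0.25;-0.002 0.1527 0 0 0 0.25;0 0 0 0 0 0;0 0 0 0 0 0;0 0 0 0 0 0;0 0 0 0 0 0"

```text
time: 19.08
eef_pos: [0.4553, 0.1771, 0.0849]
orientation: [-0.865, -3.02, 0.0]
wrist_force: [0.5, 0.3, 0.4]
width: 0.0209
grasp_force: 0.0
```

```bash
python3 - <<'E'
from h import *
a=np.radians(148.2); p=np.array([.5735,.1026])+.14*np.array([np.cos(a),np.sin(a)])
to(*p,.085); o=env.get_obs();print(o['wrist_force'],o['grasp_force'],p)
d=o['eef_pos'][:2]-[.5735,.1026]; print(np.hypot(*d),np.degrees(np.arctan2(d[1],d[0]))%360)
E
```

```text
pos [0.4553 0.1771 0.0849] toolx [-0.8482  0.5296  0.0003] tooly [ 0.5296  0.8482 -0.0002] t 19.0833 w 0.020925954096767625 units [ 0.0139 -0.0508 -0.0068]
[0.5246 0.2593 0.363 ] 0.0 [0.4545 0.1764]
0.1397222098538639 147.78364070246846
```

There is no load on the pads, so the notch holds the table. I'll open, lift clear and check.

>>> move_arm --increments "0 0 0 0 0 0;0 0 0 0 0 0;0 0 0 0 0 0;0 0 0 0 0 0;0 0 -0.4 0 0 0;0 0 -0.8 0 0 0;0 0 -0.9 0 0 0;0 0 -0.9 0 0 0;0 0 -0.9 0 0 0;0 0 -0.9 0 0 0;0 0 -0.8 0 0 0;0 0 -0.4 0 0 0;0.3 0 0 0 0 0;0.6 0 0 0 0 0;0.6 0 0 0 0 0;0.3 0 0 0 0 0;0 0 0 0 0 0;0 0 0 0 0 0" --grip 50

```text
time: 20.58
eef_pos: [0.4244, 0.1966, 0.2045]
orientation: [-0.864, -3.02, 0.001]
wrist_force: [0.8, 0.2, 0.7]
width: 0.0501
grasp_force: 0.0
```

```bash
python3 - <<'E'
from h import *
a=env.get_image("scene");b=env.get_image("side");o=env.get_obs()
h=np.array([.5735,.1026]);y=np.radians(13.2)
pk=np.array([[*(h+.14*np.array([np.cos(y+t),np.sin(y+t)])),.118] for t in np.radians([45,135,225,315])])
noz=np.array([[*(h+.092*np.array([np.cos(y),np.sin(y)])),.122]])
A=a[120:320,140:340].repeat(2,0).repeat(2,1)[:,:,::-1].copy();B=b[120:320,190:390].repeat(2,0).repeat(2,1)[:,:,::-1].copy()
for im,n,off in((A,"scene",[140,120]),(B,"side",[190,120])):
    for q in (proj(n,pk)-off)*2: cv2.circle(im,tuple(int(v) for v in q),7,(0,0,255),1)
cv2.imwrite("pics/fin.png",np.hstack([A,B]))
to(.44,.2,.2); print(o['wrist_force'])
E
```

```text
pos [0.4251 0.1963 0.2047] toolx [-0.8482  0.5296 -0.    ] tooly [ 0.5296  0.8482 -0.0001] t 20.6833 w 0.04984051536680372 units [-0.5322  0.5525  0.2353]
[0.2071 0.3865 0.5015]
```

View pics/fin.png

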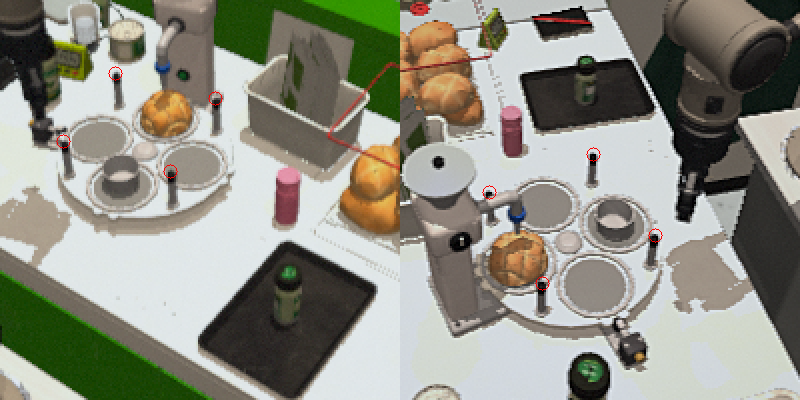

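All four pegs lie on the notch positions (red circles), in the scene view at (116,73), (216,98), (64,141) and (170,173). The bun is under the nozzle, the cup is in its nest and the jar is upright in the tray. I'll compare the cap pixels with the first pictures, then hand in.

```bash
python3 - <<'E'
from h import *
h=np.array([.5735,.1026]);y=np.radians(13.2)
pk=np.array([[*(h+.14*np.array([np.cos(y+t),np.sin(y+t)])),.118] for t in np.radians([45,135,225,315])])
ok=[]
for n in("scene","side"):
    a=cv2.imread(f"pics/{n}0.png",0).astype(np.float32);b=cv2.cvtColor(env.get_image(n),cv2.COLOR_RGB2GRAY).astype(np.float32)
    for u,v in proj(n,pk).round().astype(int):
        t=a[v-5:v+9,u-5:u+6]; s=cv2.matchTemplate(cv2.resize(b[v-9:v+13,u-9:u+10],None,fx=4,fy=4),cv2.resize(t,None,fx=4,fy=4),cv2.TM_CCOEFF_NORMED)
        _,m,_,l=cv2.minMaxLoc(s); d=np.array(l)/4-4; print(n,d,round(m,2)); ok.append(m>.7 and abs(d).max()<1)
print(env.get_obs()['wrist_force'])
if sum(ok)>=5: print(env.job_done())
E
```

```text
scene [0. 0.] 1.0
scene [0. 0.] 0.91
scene [-0.25  0.5 ] 0.89
scene [0. 0.] 1.0
side [0. 0.] 0.96
side [0. 0.] 1.0
side [0. 0.] 1.0
side [0. 0.] 1.0
[1.1274 0.2319 0.2608]
the job is handed in; nothing more can be done
None
```

The job is handed in: the salt jar stands upright in the black tray, the table is turned -90° and seated in its notch with the bun under the nozzle, and the drip cup is still in its nest; robot time was about 21 s of the 72 s allowed.

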